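# Fit the retaining clip on a gearmotor shaft

## Task

Take the smaller of the two black retaining clips out of the wooden stand and push it from above, jaws down, into the groove of the gearmotor's output shaft until it snaps fully home, then let go of it and leave it there standing upright. Without its clip the shaft can sit anywhere in its end float, so feel for the groove, and never press on the gearmotor or its shaft with more than about 30 N. Leave the larger clip in its slot and the other things where they are.

Things in the scene. Friction and masses are not known exactly. Their poses are not given: they have to be found in the camera images.
- clip: The smaller black clip: flat U, 6 mm thick (its y), 30 mm wide (its x), standing jaws down in a slot of the stand, 1 mm free on each face. Origin: centre of its throat, on the shaft axis when seated, 13 mm above its lowest edge. x across the jaws, y through the thickness (goes along the shaft), z up. Crossbar 7 to 15 mm above the origin. Mass 65 to 90 g.
- tab (a point): On the smaller clip, middle of its grip tab, 35 mm above the clip's origin. The tab is 22 mm wide (x), 12 mm thick (y: grip it across this) and spans 13 to 54 mm above the clip's origin. Keep the fingertips 17 mm or more above the clip's origin, so that they clear the shaft when the clip is home.
- nibs (a point): On the smaller clip, midway between the two inward nibs near the jaw tips, 9.3 mm below the clip's origin. Nib points are 12 mm apart, with 45 degree flanks; above them the jaws are 18 mm apart inside. Each jaw springs outward by up to 3 mm, about 1.5 N per mm.
- big_clip: The larger black clip, 40 mm wide, jaws 28 mm apart inside, no nibs, tab and total height alike, in the other slot. Wrong for this shaft: leave it. Origin and axes as for the smaller clip, 13 mm above its lowest edge.
- stand: Fixed light wooden block 160 x 50 x 22 mm with two slots (44 x 8 mm, 14 mm deep) side by side along its x, 38 mm either side of the middle. Origin under its centre. Which clip is in which slot varies.
- gearbox: Fixed gearmotor: die-cast housing 110 x 100 mm, 95 mm high, foot plate 170 x 110 mm, motor can behind it (+y). Origin under the housing's centre, z up. The output shaft (steel, greased, 26 mm diameter) sticks out level along its -y, 70 mm above the bench. The clip goes on upright, its y along the gearbox's y, either way round.
- boss (a point): Centre of the round boss face (44 mm across) on the housing where the shaft comes out, on the shaft axis; axes as the gearbox. Outward along -y come a 35 mm pinion (ending 23 mm before the middle of the groove), plain shaft, the groove, and 24 mm more plain shaft.
- groove_mid (a point): Fixed point on the shaft axis, 70 mm out from the boss along -y: the middle of the range of the groove, not the groove itself. The groove's middle lies anywhere within 10 mm of it along y (the unclipped shaft slides in its bearings; not measured; it stays put below about 18 N). Groove 8 mm wide; core in it 16 mm wide (x), 14 mm high, flat-sided.
- ride (a point): Fixed point 22 mm above groove_mid: about the height of the clip's origin while its jaws rest on the plain shaft, where it cannot go on. Over the groove (within 1 mm of its middle) the jaws meet the core only at about 18 mm; then some 10 to 15 N spreads them, they slide down and, below about 2 mm, snap under. Home: origin on the axis, crossbar on the core.
- multimeter: Bystander: yellow multimeter 90 x 170 x 40 mm, lying near the far edge; origin under its centre.
- screwdriver: Bystander: screwdriver with a red handle lying on the bench between the robot and the work; origin about its middle.
- cover: Bystander: shallow die-cast aluminium cover 110 x 130 x 18 mm lying open side up beyond the stand; origin under its centre.
- c_bracket: Bystander: black C-shaped plastic bracket lying flat, about 50 x 66 x 14 mm; it is no shaft clip; origin under its centre.
- remote: Bystander: black remote control 50 x 160 x 20 mm lying flat; origin under its centre.
Not all that is in view belongs to the job. Leave any orange or turquoise look-alike of the clip alone.

How it is judged:
By the outcome, as a careful person would: the job done as asked, in the order asked, and still so for the second after the job is handed in, with the robot touching nothing.
It also fails if it takes over 56 s, if anything falls off the work surface, if the arm or the gripper's body presses on something with over 40 N, if the wrist force passes 120 N, or if a joint passes its speed limit or range.

## Robot

A 6-joint arm with a two-finger parallel gripper is mounted at the origin on the work surface. World frame = base frame: x ahead of the robot, y to its left, z up, the work surface at z = 0. Lengths are in m, angles in rad, forces in N, time in s.
With the tool pointing down it reaches from about 0.35 to 0.875 m from the base axis. Payload 4.2 kg.
Tool frame: the origin (TCP) lies on the mounting face of the last link; the fingertips stand 182 mm ahead of it and the grasp point (between the pads) lies 164 mm ahead of it; z points along the fingers, y is the line along which they close (so a half turn about z gives the same grasp; the last joint's range is limited). The gripper opens to 87 mm and grips with 3 to 60 N. Pads are 19 mm wide; open, the fingers measure 117 mm over their backs; the gripper's body (75 mm by 190 mm) begins 51 mm behind the grasp point.
Start: joints at [1.44, 0.385, 0.008, 0, -1.194, -0.259], TCP at [0.237, 0.578, 0.405] pointing down, gripper open.
Joint ranges: [-3.14, 3.14], [-1.21, 2.06], [-1.07, 1.41], [-3.16, 2.05], [-2.99, -0.16], [-3.1, 3.1]. Speed limits (rad/s): [2.79, 2.79, 3.14, 3.14, 3.14, 3.14].

## Interface

Orientations are given as a 3x3 rotation matrix whose columns are the frame's x, y, z axes.
In Python, from plant import manip, viewer gives the robot as it stands.
- The arm moves only by the shell command python3 -m creep 'ROWS' [OPENING] [FORCE]. ROWS is a JSON object of lists of equal length, an entry for each row: "translation": the shift along the world's x, y, z in m, a list of three; "twist": the turn about the world's z in degrees. A call has exactly 10 rows; each row shifts and turns the commanded pose from where the row before left it; what a row does not reach is not made up. A row lasts 1/8 s, in which the tool goes at most 62.5 mm and 10.7 degrees, less where a joint would pass 70% of its speed; a pose out of reach is approached as far as the arm can. A call with a gripper value outside its range is refused whole. OPENING is the closure in counts, from 0 (fully open) to 255 (shut), set as the call begins (- or left out, the last holds). The fingers move at their own pace and stop on an object; FORCE is the grip in N (left out, the last holds). Time passes only in rows, so rows that do not move let the fingers close, or fill a call up. It gives the time, the measured TCP pose, the force, the opening and the grip force at its end, in the units of the state.
- manip.read_state(): the state, without advancing time (a new reading comes with each control period).
- viewer.camera(name): name is "side" or "top"; returns a dict with "frame" (400x640x3 uint8, blue, green, red), "fx", "fy", "cx", "cy" (pixels), "world_from_camera" (4x4, takes a point from camera to world coordinates). Camera axes: x right, y up, looking along -z (the intrinsics and any distortion apply to the point x, -y, -z); pixel columns grow to the right and rows downward; lengths in m; the calibration is good to about 2 mm. A picture is of the moment at which its call begins. There is no depth.
- manip.hand_in(): hands the job in; it is judged then, once.
The state is a dict: "t": time; "joint_pos": joint angles; "joint_velocities": joint speeds; "joint_efforts": joint torques, N m; "eef_pos": TCP position; "ee_rot": TCP orientation; "contact_force": force on the tool from outside, world axes, zero at the start; "torque": the same for the moment, N m; "opening": finger opening in m; "finger_force": force on a finger pad.
Only numpy, scipy, OpenCV 4.12 (cv2) and the standard library are available. Lean on these libraries where they do the work, as an engineer would, in place of code of your own. Each camera call takes 0.05 s, during which the arm holds its last target. There are 200 camera calls.

## Working session

There is one attempt and no reset: what is moved stays moved. The work goes in short steps, Python scripts to look and compute and a shell command to move; the robot and the scene stay as the last step left them, time stands still between calls to the robot, and variables do not carry over. Pictures are saved under pics/ and viewed, at most 10 in all, crops included, and the job is handed in when it is done.

```bash
ls; mkdir -p pics; python3 - <<'E'
from plant import manip, viewer
import cv2,numpy as np
for n in("top","side"):
    c=viewer.camera(n); cv2.imwrite(f"pics/{n}0.png",c["frame"])
    print(n,{k:(v if k!="world_from_camera" else np.round(v,4).tolist()) for k,v in c.items() if k!="frame"})
s=manip.read_state(); print(s)
E
```

```text
pics
top {'fx': 412.7633824786006, 'fy': 412.7633824786006, 'cx': 318.4064697222109, 'cy': 198.3964837751637, 'world_from_camera': [[0.0004, 0.9988, -0.0498, 0.5221], [-0.9994, 0.0022, 0.0349, -0.0645], [0.035, 0.0498, 0.9981, 1.1015], [0.0, 0.0, 0.0, 1.0]]}
side {'fx': 424.28938510570123, 'fy': 424.28938510570123, 'cx': 323.46556049951766, 'cy': 198.45810868911607, 'world_from_camera': [[0.7255, 0.5034, -0.4692, 0.1585], [-0.6881, 0.5221, -0.5039, -0.5332], [-0.0087, 0.6885, 0.7252, 0.7333], [0.0, 0.0, 0.0, 1.0]]}
{'t': 0.1, 'joint_pos': array([ 1.43959114e+00,  3.85508346e-01,  6.75664154e-03, -4.52778612e-04,
       -1.19399831e+00, -2.58586106e-01]), 'joint_velocities': array([-0.00075462, -0.00223214,  0.00259005,  0.00157229, -0.00136722,
        0.00047437]), 'joint_efforts': array([ 5.62977982e-05, -3.91687167e+01,  1.87935483e+01,  4.23193887e+00,
        1.34487479e-02, -7.54532948e-05]), 'eef_pos': array([0.23740267, 0.57796416, 0.40374638]), 'ee_rot': array([[ 9.24924945e-01, -3.80149173e-01, -6.72990967e-04],
       [-3.80149757e-01, -9.24923035e-01, -1.88177990e-03],
       [ 9.28922239e-05,  1.99634252e-03, -9.99998003e-01]]), 'contact_force': array([-0.13315653,  0.46247032,  0.26986274]), 'torque': array([0.036848  , 0.00251579, 0.03164453]), 'finger_force': 0.0, 'opening': 0.08707083868354026}
```

View pics/top0.png

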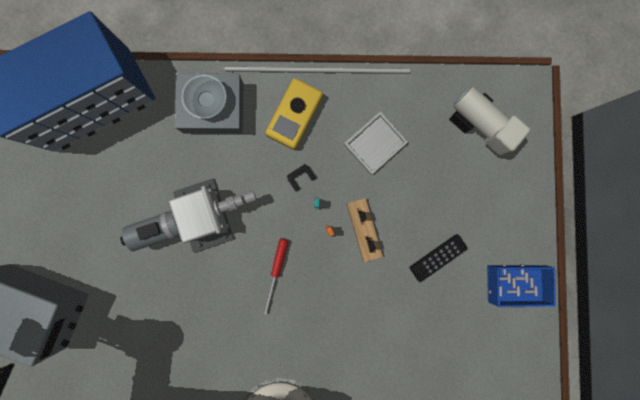

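View pics/side0.png

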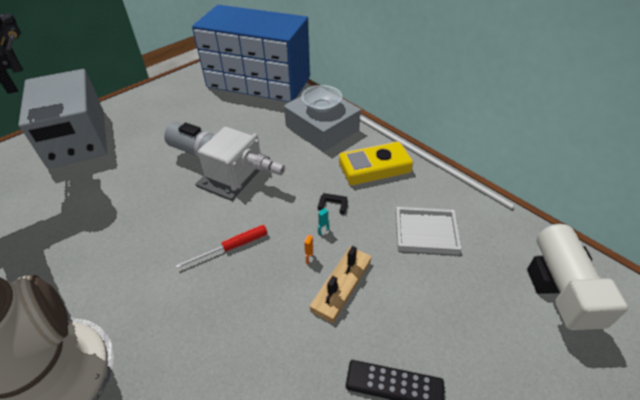

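The candidates, by top-view pixel, are: black clips in the stand at (364,214) and (372,245), the turquoise look-alike (318,203), the orange look-alike (331,231), and the black C-bracket (301,177). Only the two in the stand fit the description. A crop should show which of them is smaller.

```bash
python3 - <<'E'
import cv2,numpy as np
t=cv2.imread("pics/top0.png");s=cv2.imread("pics/side0.png")
R=lambda i,y0,y1,x0,x1:cv2.resize(i[y0:y1,x0:x1],(400,400*(y1-y0)//(x1-x0)),interpolation=cv2.INTER_CUBIC)
a=R(t,193,268,335,395);b=R(s,240,325,305,378)
h=min(len(a),len(b));top=np.hstack([a[:h],b[:h]])
c=R(t,170,260,165,275);d=R(s,110,205,185,295)
h=min(len(c),len(d));bot=np.hstack([c[:h],d[:h]])
im=np.vstack([top,bot]);f=600/len(im);im=cv2.resize(im,None,fx=f,fy=f);print(im.shape)
cv2.imwrite("pics/crop1.png",im)
E
```

```text
(600, 606, 3)
```

View pics/crop1.png

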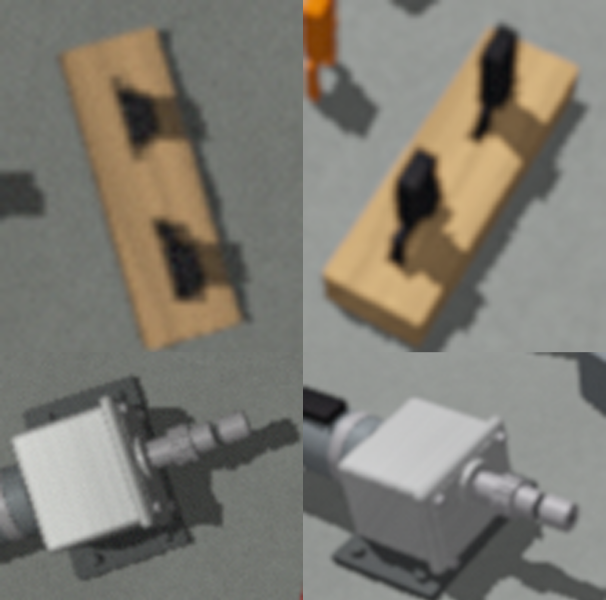

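The top crop shows black clips at about (140,118) and (182,260). Both have similar tabs, so I'll measure their widths in the stand's vertical mid-plane. The shaft points right and slightly up, with gaps visible beside the pinion and near its end.

```bash
cat > h.py <<'E'
import cv2,numpy as np
from plant import manip,viewer
def ray(c,uv):
    uv=np.atleast_2d(np.asarray(uv,float)); T=np.asarray(c["world_from_camera"])
    d=np.c_[(uv[:,0]-c["cx"])/c["fx"],-(uv[:,1]-c["cy"])/c["fy"],-np.ones(len(uv))]@T[:3,:3].T
    return T[:3,3],d
def onplane(c,uv,p,n):
    o,d=ray(c,uv); n=np.asarray(n,float)
    return o+d*(((np.asarray(p)-o)@n)/(d@n))[:,None]
def onz(c,uv,z): return onplane(c,uv,[0,0,z],[0,0,1])
def pix(c,P):
    T=np.asarray(c["world_from_camera"]); q=(np.atleast_2d(P)-T[:3,3])@T[:3,:3]
    return np.c_[c["cx"]+c["fx"]*q[:,0]/-q[:,2],c["cy"]-c["fy"]*q[:,1]/-q[:,2]]
def big(m,box=None):
    m=m.astype(np.uint8)*255
    if box: z=np.zeros_like(m);x0,x1,y0,y1=box;z[y0:y1,x0:x1]=m[y0:y1,x0:x1];m=z
    return max(cv2.findContours(m,0,1)[0],key=cv2.contourArea)
E
cat > m1.py <<'E'
from h import *
t=viewer.camera("top");s=viewer.camera("side");np.set_printoptions(precision=4,suppress=True)
def wood(f): 
    h=cv2.cvtColor(f,cv2.COLOR_BGR2HSV);return (h[...,0]>8)&(h[...,0]<25)&(h[...,1]>70)&(h[...,2]>60)
k=cv2.convexHull(big(wood(t["frame"]),(335,395,190,270)))
P=onz(t,k[:,0],.022)
r=cv2.minAreaRect((P[:,:2]*1000).astype(np.float32));print("stand",r)
b=cv2.boxPoints(r)/1000;e=[b[1]-b[0],b[2]-b[1]];a=max(e,key=np.linalg.norm);a=a/np.linalg.norm(a);a*=np.sign(a[0])
c0=np.r_[np.array(r[0])/1000,0];ax=np.r_[a,0];n=np.cross(ax,[0,0,1])
print("axis",ax,"yaw",np.degrees(np.arctan2(a[1],a[0])))
for nm,c,box in(("top",t,(340,392,195,265)),("side",s,(310,375,240,320))):
    g=c["frame"].max(2)<45
    m=np.zeros_like(g);m[box[2]:box[3],box[0]:box[1]]=g[box[2]:box[3],box[0]:box[1]]
    N,L,st,ce=cv2.connectedComponentsWithStats(m.astype(np.uint8))
    for i in range(1,N):
        if st[i,4]<15: continue
        ys,xs=np.where(L==i);Q=onplane(c,np.c_[xs,ys],c0,n);u=(Q-c0)@ax*1000;z=Q[:,2]*1000
        print(nm,i,"px",ce[i],st[i,4])
        for zz in range(10,100,8):
            w=(z>=zz)&(z<zz+8)
            if w.any():print("  z",zz,"u %.0f..%.0f"%(u[w].min(),u[w].max()),w.sum())
# gearbox
g=t["frame"].min(2)>150
k=cv2.convexHull(big(g,(150,260,160,250)));P=onz(t,k[:,0],.095)
print("housing",cv2.minAreaRect((P[:,:2]*1000).astype(np.float32)))
E
python3 m1.py
```

```text
stand ((493.870849609375, -222.81173706054688), (159.8928985595703, 52.87995910644531), 16.07615089416504)
axis [0.9609 0.2769 0.    ] yaw 16.07615
top 1 px [362.2051 215.4359] 39
  z 18 u 32..51 4
  z 26 u 27..46 4
  z 34 u 29..48 5
  z 42 u 27..43 3
  z 50 u 29..48 5
  z 58 u 32..42 3
  z 66 u 37..48 3
  z 74 u 32..42 3
  z 82 u 35..45 3
  z 90 u 32..42 3
  z 98 u 34..45 3
top 2 px [370.7 244.7] 50
  z 10 u -55..-55 1
  z 18 u -52..-25 4
  z 26 u -49..-22 5
  z 34 u -54..-24 7
  z 42 u -48..-21 5
  z 50 u -52..-26 5
  z 58 u -49..-28 5
  z 66 u -43..-33 3
  z 74 u -48..-30 5
  z 82 u -42..-32 3
  z 90 u -44..-29 4
  z 98 u -41..-34 2
side 1 px [351.2804 258.0093] 107
  z 10 u 52..52 1
  z 18 u 21..51 12
  z 26 u 25..51 15
  z 34 u 28..50 12
  z 42 u 24..49 13
  z 50 u 23..53 17
  z 58 u 23..52 17
  z 66 u 26..47 11
  z 74 u 25..42 9
side 2 px [331.6604 288.8679] 106
  z 10 u -23..-23 1
  z 18 u -58..-23 9
  z 26 u -58..-23 17
  z 34 u -58..-24 22
  z 42 u -50..-24 15
  z 50 u -50..-28 17
  z 58 u -54..-28 16
  z 66 u -54..-32 6
  z 74 u -54..-50 3
housing ((532.4437866210938, 203.68348693847656), (112.70431518554688, 88.19253540039062), 18.983837127685547)
```

The clip farther from the robot (top px 362,215; crossbar about 28 mm wide) is the smaller. The near one is about 37 mm wide. Next I'll measure the shaft axis and groove.

```bash
cat > m2.py <<'E'
from h import *
np.set_printoptions(precision=1,suppress=True,linewidth=200)
t=viewer.camera("top");s=viewer.camera("side")
g=cv2.cvtColor(t["frame"],cv2.COLOR_BGR2GRAY);print(g[186:218:1,212:268:2])
# rough axis from top image, refine with edge profiles on plane z=.07
ang=np.radians(18);d=np.array([np.sin(ang),-np.cos(ang),0]);n=np.array([np.cos(ang),np.sin(ang),0])
h=np.array([.5324,.2037,.07])+d*.055  # near boss
for nm,c in(("top",t),("side",s)):
    up=[0,0,1] 
    G=cv2.cvtColor(c["frame"],cv2.COLOR_BGR2GRAY).astype(np.float32)
    print(nm)
    for q in range(0,110,5):
        if nm=="top": offs=np.arange(-30,31,3)/1000;P=h+d*q/1000+np.outer(offs,n)
        else: offs=np.arange(-30,31,3)/1000;P=h+d*q/1000+np.outer(offs,[0,0,1])
        u=pix(c,P).astype(np.float32);v=cv2.remap(G,u[:,:1].copy(),u[:,1:].copy(),1)[:,0]
        print(q,v.astype(int))
E
python3 m2.py
```

```text
[[ 71  73  55 105 115 120 114 114 115 117 115 116 113 115 113 117 115 116 114 115 120 117 115 114 115 116 115 120]
 [ 76  76  51  88 117 120 113 117 119 118 115 116 115 113 114 114 116 116 112 117 118 113 118 120 118 115 115 121]
 [ 70  72  48  82 116 116 120 118 114 113 115 113 114 116 114 114 111 115 115 116 115 116 115 117 119 120 118 118]
 [ 57  53  44  76 107 110 109 107 105 106 116 117 114 113 115 115 115 114 118 110 116 116 113 114 116 118 120 121]
 [ 61  49  44  61  78  73  75  77  74  83 106 117 113 114 116 115 110 112 115 110 111 119 116 116 116 119 116 119]
 [ 63  58  61  54  61  63  60  59  62  61  90 117 115 114 116 113 113 114 111 112 108 112 115 118 116 118 118 119]
 [ 61  63  72  49  62  62  59  62  60  61  76 108 117 118 116 113 112 114 114 118 118 107 117 117 117 119 118 118]
 [ 61  60  66  42  58  57  63  61  59  59  63  82 115 114 112 116 113 115 124 132 131  99 114 115 118 118 115 112]
 [ 60  61  53  36  60  63  60  59  62  55  60  64 110 116 109 113 118 127 132 138 141  96 115 114 116 115 109 100]
 [ 62  60  53  36  57  60  61  59  61  70  70  77 108 116 101 108
[... 5805 characters left out ...]
46 136 119 103  99 110 125 139 148 153 149 131 106  95 116 141 143 140 143]
75 [152 152 152 145 124 104 100 109 124 139 151 163 178 189 187 170 148 141 146 150 151]
80 [151 152 151 143 127 108  98 108 124 138 149 161 177 189 194 188 176 162 153 151 151]
85 [150 151 151 144 126 106  98 106 122 137 150 162 176 190 195 188 176 164 154 152 152]
90 [150 151 151 146 130 107  93  93 103 119 137 156 175 189 194 187 176 165 156 152 152]
95 [149 150 150 150 146 131 109  91  82  77  80  96 123 154 175 181 175 163 154 151 151]
100 [151 150 150 150 151 150 146 135 117  99  82  71  72  84  98 118 140 152 153 151 151]
105 [151 151 151 151 151 151 151 151 150 146 139 129 118 111 107 104 111 128 146 151 152]
```

From the top view, the groove shows as a dark band about 68 mm along my axis, and the gearbox yaw is about 19°. I'll refine the axis and groove, then start the reach towards the small clip.

```bash
cat > m3.py <<'E'
from h import *
t=viewer.camera("top");G=cv2.cvtColor(t["frame"],cv2.COLOR_BGR2GRAY).astype(np.float32)
a=np.radians(19);d=np.array([np.sin(a),-np.cos(a),0]);n=np.array([np.cos(a),np.sin(a),0])
h=np.array([.5324,.2037,.07])+np.array([np.sin(np.radians(18)),-np.cos(np.radians(18)),0])*.055+n*.001
print("origin",h)
def samp(P): u=pix(t,P).astype(np.float32);return cv2.remap(G,u[:,:1].copy(),u[:,1:].copy(),1)[:,0]
for q in(12,18,22,52,58,78,84,90):
    o=np.arange(-20,21,1.)/1000;v=samp(h+d*q/1000+np.outer(o,n));g=np.gradient(v)
    i=np.argmax(g[:20]);j=20+np.argmin(g[20:]);print(q,"edges",o[i]*1e3,o[j]*1e3,"peak",o[np.argmax(v)]*1e3)
q=np.arange(-4,112,2.)
v=np.mean([samp(h+[0,0,.013]+np.outer(q/1000,d)+n*k/1000) for k in(-4,-2,0,2,4)],0)
print("z83",list(zip(q.astype(int),v.astype(int))))
E
python3 m3.py
python3 -m creep '{"translation":[[0.0205,-0.0555,0],[0.0205,-0.0555,0],[0.0205,-0.0555,0],[0.0205,-0.0555,0],[0.0205,-0.0555,0],[0.0205,-0.0555,0],[0.0205,-0.0555,0],[0.0205,-0.0555,0],[0.0205,-0.0555,0],[0.0205,-0.0555,0]],"twist":[3.84,3.84,3.84,3.84,3.84,3.84,3.84,3.84,3.84,3.84]}' 0 40
```

```text
origin [0.55034145 0.15171746 0.07      ]
12 edges -13.0 12.0 peak 0.0
18 edges -11.0 11.0 peak 0.0
22 edges -13.0 11.0 peak 1.0
52 edges -12.0 14.0 peak 1.0
58 edges -12.0 7.0 peak 0.0
78 edges -12.0 10.0 peak 1.0
84 edges -12.0 8.0 peak 0.0
90 edges -12.0 11.0 peak 0.0
z83 [(np.int64(-4), np.int64(118)), (np.int64(-2), np.int64(150)), (np.int64(0), np.int64(151)), (np.int64(2), np.int64(115)), (np.int64(4), np.int64(87)), (np.int64(6), np.int64(93)), (np.int64(8), np.int64(121)), (np.int64(10), np.int64(141)), (np.int64(12), np.int64(144)), (np.int64(14), np.int64(145)), (np.int64(16), np.int64(145)), (np.int64(18), np.int64(145)), (np.int64(20), np.int64(146)), (np.int64(22), np.int64(145)), (np.int64(24), np.int64(145)), (np.int64(26), np.int64(142)), (np.int64(28), np.int64(138)), (np.int64(30), np.int64(134)), (np.int64(32), np.int64(134)), (np.int64(34), np.int64(134)), (np.int64(36), np.int64(135)), (np.int64(38), np.int64(137)), (np.int64(40), np.int64(136)), (np.int64(42), np.int64(134)), (np.int64(44), np.int64(126)), (np.int64(46), np.int64(117)), (np.int64(48), np.int64(
[... 449 characters left out ...]
), np.int64(144)), (np.int64(80), np.int64(144)), (np.int64(82), np.int64(143)), (np.int64(84), np.int64(144)), (np.int64(86), np.int64(143)), (np.int64(88), np.int64(143)), (np.int64(90), np.int64(143)), (np.int64(92), np.int64(144)), (np.int64(94), np.int64(140)), (np.int64(96), np.int64(129)), (np.int64(98), np.int64(106)), (np.int64(100), np.int64(98)), (np.int64(102), np.int64(109)), (np.int64(104), np.int64(114)), (np.int64(106), np.int64(115)), (np.int64(108), np.int64(116)), (np.int64(110), np.int64(116))]
t: 1.6
eef_pos: [0.4427, 0.0212, 0.4053]
ee_rot: [[0.96, 0.279, 0.001], [0.279, -0.96, 0.001], [0.002, -0.0, -1.0]]
contact_force: [1.8, 2.0, -0.3]
opening: 0.087
finger_force: 0.0
```

The groove middle is at about (0.573, 0.0865), agreeing with the shaft end minus 28 mm. The stand outline includes some of its side face, so I've corrected the clip estimate to (0.531, -0.2137).

```bash
python3 -m creep '{"translation":[[0.0177,-0.0473,0],[0.0177,-0.0473,0],[0.0177,-0.0473,0],[0.0177,-0.0473,0],[0.0177,-0.0473,0],[0,0,-0.02],[0,0,-0.03],[0,0,-0.03],[0,0,-0.02],[0,0,0]],"twist":[0,0,0,0,0,0,0,0,0,0]}' 150
python3 - <<'E'
from h import *
t=viewer.camera("top");s=viewer.camera("side")
a=t["frame"][190:270,330:410];b=s["frame"][190:310,300:420]
cv2.imwrite("pics/near.png",np.hstack([cv2.resize(a,(390,390),interpolation=2),cv2.resize(b,(390,390),interpolation=2)]))
E
```

```text
t: 2.85
eef_pos: [0.5305, -0.2134, 0.3032]
ee_rot: [[0.961, 0.277, -0.004], [0.277, -0.961, 0.001], [-0.004, -0.002, -1.0]]
contact_force: [0.1, 0.6, -0.1]
opening: 0.036
finger_force: 0.0
```

View pics/near.png

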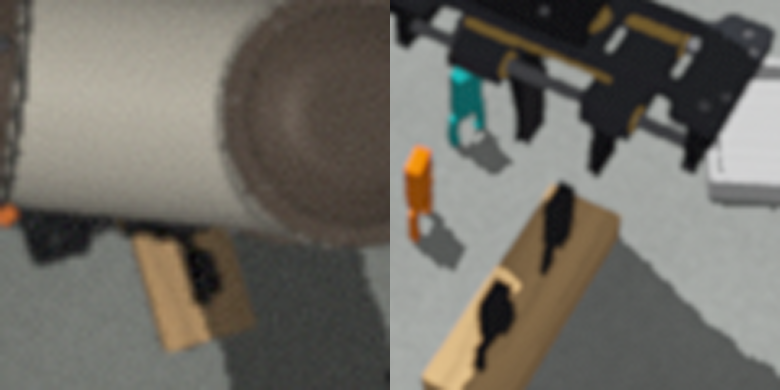

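The side crop shows the two fingers at about (525,110) and (600,150), straddling the far (smaller) clip's tab at (558,200). I'll descend and close gently.

```bash
python3 -m creep '{"translation":[[0.0003,-0.0003,-0.015],[0,0,-0.018],[0,0,-0.018],[0,0,-0.015],[0,0,-0.008],[0,0,-0.004],[0,0,0],[0,0,0],[0,0,0],[0,0,0]],"twist":[0,0,0,0,0,0,0,0,0,0]}' 150 && python3 -m creep '{"translation":[[0,0,0],[0,0,0],[0,0,0],[0,0,0],[0,0,0],[0,0,0],[0,0,0],[0,0,0],[0,0,0],[0,0,0]],"twist":[0,0,0,0,0,0,0,0,0,0]}' 255 10
```

```text
t: 4.2
eef_pos: [0.5313, -0.2137, 0.227]
ee_rot: [[0.961, 0.277, 0.001], [0.277, -0.961, -0.0], [0.001, 0.0, -1.0]]
contact_force: [-0.2, 0.1, -0.2]
opening: 0.0359
finger_force: 0.0
t: 5.45
eef_pos: [0.5312, -0.2136, 0.2266]
ee_rot: [[0.961, 0.277, -0.0], [0.277, -0.961, 0.0], [-0.0, -0.0, -1.0]]
contact_force: [-0.2, 4.6, 0.7]
opening: 0.0119
finger_force: 10.0
```

Closed on the tab at 11.9 mm opening. The +4.6 N reading in y means the clip sits slightly to +y, so I'll ease 1 mm that way, firm up the grip and lift.

```bash
python3 -m creep '{"translation":[[-0.0003,0.001,0],[0,0,0],[0,0,0],[0,0,0],[0,0,0],[0,0,0],[0,0,0],[0,0,0],[0,0,0],[0,0,0]],"twist":[0,0,0,0,0,0,0,0,0,0]}' 255 40 && python3 -m creep '{"translation":[[0,0,-0.000],[0,0,0.004],[0,0,0.006],[0,0,0.01],[0,0,0.02],[0,0,0.03],[0,0,0.03],[0,0,0.02],[0,0,0],[0,0,0]],"twist":[0,0,0,0,0,0,0,0,0,0]}'
```

```text
t: 6.7
eef_pos: [0.531, -0.2127, 0.2268]
ee_rot: [[0.961, 0.277, 0.0], [0.277, -0.961, -0.0], [0.0, 0.0, -1.0]]
contact_force: [0.2, 1.7, -0.2]
opening: 0.0118
finger_force: 40.0
t: 7.95
eef_pos: [0.5305, -0.2126, 0.3461]
ee_rot: [[0.961, 0.276, -0.001], [0.276, -0.961, 0.001], [-0.001, -0.001, -1.0]]
contact_force: [0.2, 0.0, -1.2]
opening: 0.0118
finger_force: 40.0
```

The clip is out and held. Next I'll carry it over the groove with the jaws well above the shaft, turning 3°.

```bash
python3 -m creep '{"translation":[[0.0071,0.0499,0],[0.0071,0.0499,0],[0.0071,0.0499,0],[0.0071,0.0499,0],[0.0071,0.0499,0],[0.007,0.0496,0],[0,0,-0.015],[0,0,-0.01],[0,0,0],[0,0,0]],"twist":[0.5,0.5,0.5,0.5,0.5,0.5,0,0,0,0]}'
cat > look.py <<'E'
import sys
from h import *
t=viewer.camera("top");s=viewer.camera("side")
np.savez("pics/"+sys.argv[1]+".npz",t=t["frame"],s=s["frame"])
a=t["frame"][150:250,170:290];b=s["frame"][90:220,190:346]
cv2.imwrite("pics/"+sys.argv[1]+".png",np.hstack([cv2.resize(a,(200,167)).copy() if 0 else cv2.resize(a,(300,580))[:, :0],cv2.resize(b,(696,580),interpolation=2)]))
E
python3 look.py over1
```

```text
t: 9.2
eef_pos: [0.5736, 0.0854, 0.3218]
ee_rot: [[0.946, 0.325, 0.0], [0.325, -0.946, -0.0], [-0.0, 0.0, -1.0]]
contact_force: [0.8, 0.3, -0.8]
opening: 0.0119
finger_force: 40.0
```

View pics/over1.png

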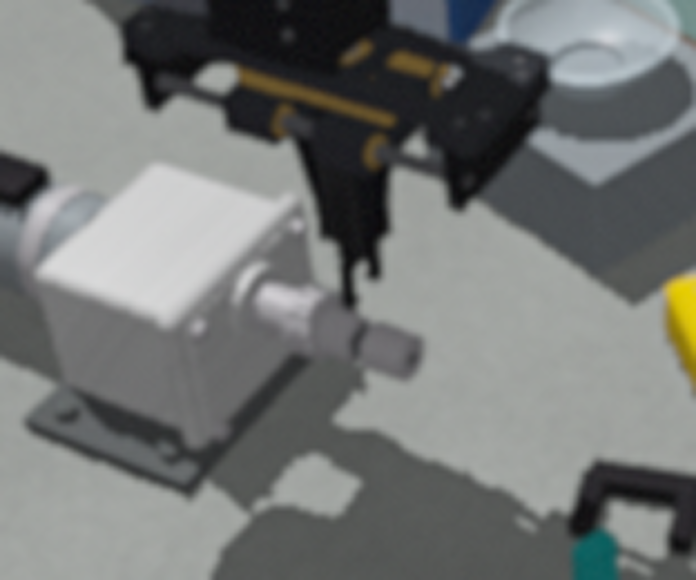

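The clip hangs over the shaft, with jaws at crop (348,290) and (375,262) and the groove as a dark ring near (358,343). Now I'll work out the clip's sideways offset in the hand from the jaw edges.

```bash
cat > m4.py <<'E'
import sys
from h import *
s=viewer.camera("side");st=manip.read_state();p=st["eef_pos"];R=st["ee_rot"]
n=R[:,0]*[1,1,0];yv=R[:,1];G=s["frame"].max(2)
for z in range(int(sys.argv[1]),int(sys.argv[2]),3):
    u=np.arange(-40,41,1.)/1000;P=np.array([p[0],p[1],z/1000])+np.outer(u,n)
    k=pix(s,P).astype(np.float32);v=cv2.remap(G.astype(np.float32),k[:,:1].copy(),k[:,1:].copy(),1)[:,0]
    e=np.where(np.diff((v<75).astype(int)))[0];print(z,"dark edges u mm",(u[e]*1000+.5).round(1))
E
python3 m4.py 96 160
```

```text
96 dark edges u mm []
99 dark edges u mm []
102 dark edges u mm [-12.5  -9.5]
105 dark edges u mm [-15.5  -7.5  12.5  15.5]
108 dark edges u mm [-18.5  -7.5   8.5  16.5]
111 dark edges u mm [-19.5  -7.5   7.5  16.5]
114 dark edges u mm [-19.5  -7.5   7.5  16.5]
117 dark edges u mm [-17.5  -7.5   7.5  16.5]
120 dark edges u mm [-16.5  -7.5   5.5  16.5]
123 dark edges u mm [-15.5  -6.5   2.5  17.5]
126 dark edges u mm [-14.5  28.5]
129 dark edges u mm [-14.5  28.5]
132 dark edges u mm [-14.5  28.5]
135 dark edges u mm [-13.5  28.5]
138 dark edges u mm [-14.5  28.5]
141 dark edges u mm [-14.5  29.5]
144 dark edges u mm [-14.5  29.5]
147 dark edges u mm [-15.5  30.5]
150 dark edges u mm [-16.5  31.5]
153 dark edges u mm [-19.5  32.5]
156 dark edges u mm [-22.5  33.5]
159 dark edges u mm [-25.5]
```

The clip is centred in the hand within about 1 mm. I'm 1.3 mm too far out along the axis, so I'll correct that and lower to just above ride height.

```bash
python3 -m creep '{"translation":[[-0.0004,0.0011,0],[0,0,-0.005],[0,0,-0.006],[0,0,-0.006],[0,0,-0.003],[0,0,-0.0015],[0,0,0],[0,0,0],[0,0,0],[0,0,0]],"twist":[0,0,0,0,0,0,0,0,0,0]}'; python3 -m creep '{"translation":[[0,0,-0.0005],[0,0,-0.0005],[0,0,-0.0005],[0,0,-0.0005],[0,0,-0.0005],[0,0,-0.0005],[0,0,0],[0,0,0],[0,0,0],[0,0,0]],"twist":[0,0,0,0,0,0,0,0,0,0]}'
```

```text
t: 10.6
eef_pos: [0.5731, 0.0875, 0.3004]
ee_rot: [[0.945, 0.327, 0.0], [0.327, -0.945, 0.0], [0.0, -0.0, -1.0]]
contact_force: [-0.3, 0.4, -0.7]
opening: 0.0118
finger_force: 40.0
t: 11.85
eef_pos: [0.5731, 0.0874, 0.2972]
ee_rot: [[0.945, 0.327, -0.0], [0.327, -0.945, -0.0], [-0.0, 0.0, -1.0]]
contact_force: [1.0, -1.4, -1.5]
opening: 0.0116
finger_force: 40.0
```

```bash
python3 -m creep '{"translation":[[0,0,-0.0005],[0,0,-0.0005],[0,0,-0.0005],[0,0,-0.0005],[0,0,0],[0,0,0],[0,0,0],[0,0,0],[0,0,0],[0,0,0]],"twist":[0,0,0,0,0,0,0,0,0,0]}'
```

```text
t: 13.1
eef_pos: [0.5731, 0.0875, 0.2954]
ee_rot: [[0.945, 0.327, 0.0], [0.327, -0.945, -0.0], [0.0, 0.0, -1.0]]
contact_force: [0.4, -1.6, 0.9]
opening: 0.0114
finger_force: 40.0
```

I'm below ride height at 19.6 mm with only light contact, pushing outward by 1.6 N. I'll shift 0.8 mm outward and go down a bit more.

```bash
python3 -m creep '{"translation":[[0.0003,-0.0008,0],[0,0,0],[0,0,-0.0005],[0,0,-0.0005],[0,0,-0.0005],[0,0,-0.0005],[0,0,0],[0,0,0],[0,0,0],[0,0,0]],"twist":[0,0,0,0,0,0,0,0,0,0]}'
```

```text
t: 14.35
eef_pos: [0.5738, 0.0869, 0.2948]
ee_rot: [[0.945, 0.327, 0.003], [0.327, -0.945, 0.0], [0.003, 0.0, -1.0]]
contact_force: [-0.7, -0.1, 7.7]
opening: 0.012
finger_force: 40.0
```

Light contact (8.5 N) at about 19 mm is close to the 18 mm core contact. I'll press another 1.5 mm of command, which stays below about 18 N, and see whether it yields.

```bash
python3 -m creep '{"translation":[[0,0,-0.0005],[0,0,0],[0,0,-0.0005],[0,0,0],[0,0,-0.0005],[0,0,0],[0,0,0],[0,0,0],[0,0,0],[0,0,0]],"twist":[0,0,0,0,0,0,0,0,0,0]}'
```

```text
t: 15.6
eef_pos: [0.5751, 0.087, 0.2952]
ee_rot: [[0.944, 0.328, 0.008], [0.328, -0.945, 0.001], [0.008, 0.002, -1.0]]
contact_force: [1.5, -2.0, 12.4]
opening: 0.0114
finger_force: 40.0
```

The tool is drifting to +x and tilting slightly, so the contact is one-sided. I'll look before pressing further.

```bash
python3 - <<'E'
from h import *
s=viewer.camera("side");b=s["frame"][125:185,245:305]
cv2.imwrite("pics/press1.png",cv2.resize(b,(600,600),interpolation=2))
st=manip.read_state();print(st["eef_pos"],st["torque"],st["contact_force"],st["joint_pos"])
A=np.array([.5728,.0865,.07])
d=np.array([.3256,-.9455,0]);n=np.array([.9455,.3256,0])
print("axis px",((pix(s,[A-d*.03,A,A+d*.027])-[245,125])*10).round())
for nm,c in(("clip c",A+[0,0,.019]),("jawL",A-n*.012+[0,0,.01]),("jawR",A+n*.012+[0,0,.01]),("tabtop",A+[0,0,.019+.013])):print(nm,((pix(s,c)-[245,125])*10).round())
E
```

```text
[0.57515254 0.0869322  0.29515865] [-0.52849266 -0.20176638 -0.0034275 ] [ 0.45553161 -1.26529651 11.21096832] [ 0.42890173  0.41052472 -0.2523736   0.00341824 -0.9001792   1.47435382]
axis px [[161. 372.]
 [269. 411.]
 [368. 446.]]
clip c [[261. 349.]]
jawL [[237. 410.]]
jawR [[292. 348.]]
tabtop [[255. 306.]]
```

View pics/press1.png

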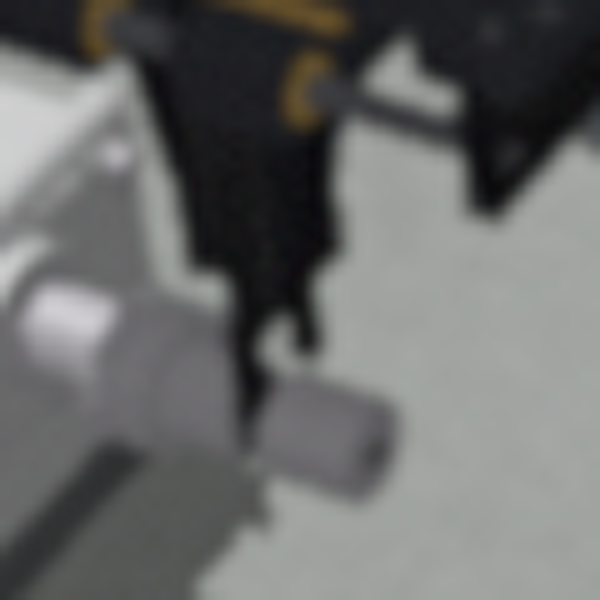

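The clip is in line with the groove, with the near jaw running into the dark ring at (245,420). But arm compliance has pushed the tip about 4 mm sideways to +x, which makes the contact one-sided. I'll shift 3.5 mm back across the shaft while holding.

```bash
python3 -m creep '{"translation":[[0,0,0.001],[-0.0011,-0.0004,0],[-0.0011,-0.0004,0],[-0.0011,-0.0003,0],[0,0,0],[0,0,0],[0,0,0],[0,0,0],[0,0,0],[0,0,0]],"twist":[0,0,0,0,0,0,0,0,0,0]}'; python3 -c "
from plant import manip;s=manip.read_state();print(s['torque'],s['contact_force'])"
```

```text
t: 16.9
eef_pos: [0.5702, 0.0857, 0.2928]
ee_rot: [[0.945, 0.327, 0.001], [0.327, -0.945, 0.0], [0.001, -0.0, -1.0]]
contact_force: [2.3, 1.3, 2.5]
opening: 0.0115
finger_force: 40.0
[ 0.41251277 -0.88797773  0.02996291] [2.29652058 1.30005841 2.48372305]
```

At 17 mm with a light side push back towards +n, the clip is over the core, so the groove is confirmed. Pressing itself moves the tip towards +n, so I'll press from here.

```bash
python3 -m creep '{"translation":[[0.0005,0.0002,0],[0,0,-0.0005],[0,0,-0.0005],[0,0,-0.0005],[0,0,-0.0005],[0,0,0],[0,0,0],[0,0,0],[0,0,0],[0,0,0]],"twist":[0,0,0,0,0,0,0,0,0,0]}'; python3 -c "
from plant import manip;s=manip.read_state();print(s['torque'],s['contact_force'])"
```

```text
t: 18.15
eef_pos: [0.5705, 0.0858, 0.2904]
ee_rot: [[0.945, 0.327, -0.001], [0.327, -0.945, -0.0], [-0.001, -0.0, -1.0]]
contact_force: [3.6, 1.4, -1.6]
opening: 0.0117
finger_force: 40.0
[ 0.28656769 -1.08500944  0.01580227] [ 3.57866183  1.39569047 -1.62376633]
```

Both nibs are now below the core top with almost no vertical force, at 14.6 mm, and there is a 3.8 N side load. I'll re-centre 1.2 mm and slide down 8 mm.

```bash
python3 -m creep '{"translation":[[0.0006,0.0002,0],[0.0005,0.0002,0],[0,0,-0.001],[0,0,-0.001],[0,0,-0.001],[0,0,-0.001],[0,0,-0.001],[0,0,-0.001],[0,0,0],[0,0,0]],"twist":[0,0,0,0,0,0,0,0,0,0]}'; python3 -c "
from plant import manip;s=manip.read_state();print(s['torque'],s['contact_force'])"
```

```text
t: 19.4
eef_pos: [0.5715, 0.0861, 0.2844]
ee_rot: [[0.945, 0.327, -0.001], [0.327, -0.945, -0.0], [-0.001, -0.0, -1.0]]
contact_force: [1.0, -0.3, -0.6]
opening: 0.0118
finger_force: 40.0
[-0.08994527 -0.2721927  -0.00393887] [ 1.04033605 -0.29245633 -0.63879547]
```

```bash
python3 -m creep '{"translation":[[0.0002,0,-0.001],[0,0,-0.001],[0,0,-0.001],[0,0,-0.001],[0,0,-0.001],[0,0,-0.0005],[0,0,-0.0005],[0,0,-0.0005],[0,0,0],[0,0,0]],"twist":[0,0,0,0,0,0,0,0,0,0]}'; python3 -c "
from plant import manip;s=manip.read_state();print(s['torque'],s['contact_force'])"
```

```text
t: 20.65
eef_pos: [0.5717, 0.0862, 0.2775]
ee_rot: [[0.945, 0.326, -0.001], [0.326, -0.945, -0.0], [-0.001, -0.0, -1.0]]
contact_force: [0.4, 0.4, -3.6]
opening: 0.0117
finger_force: 40.0
[ 0.02416232 -0.11980695  0.0195834 ] [ 0.43312476  0.3661278  -3.64380789]
```

The tool is now being pulled down (-3.6 N), so the nibs are snapping under. I'll press gently onto the stop.

```bash
python3 -m creep '{"translation":[[0,0,-0.0005],[0,0,-0.0005],[0,0,-0.0005],[0,0,-0.0005],[0,0,-0.0005],[0,0,-0.0005],[0,0,0],[0,0,0],[0,0,0],[0,0,0]],"twist":[0,0,0,0,0,0,0,0,0,0]}'; python3 -c "
from plant import manip;s=manip.read_state();print(s['torque'],s['contact_force'])"
```

```text
t: 21.9
eef_pos: [0.5719, 0.0862, 0.2753]
ee_rot: [[0.945, 0.327, 0.0], [0.327, -0.945, 0.0], [0.0, 0.0, -1.0]]
contact_force: [0.4, 0.3, 0.7]
opening: 0.0118
finger_force: 40.0
[-0.06046116 -0.04381526 -0.04329959] [0.4038953  0.31280446 0.67523992]
```

```bash
python3 -m creep '{"translation":[[0,0,-0.0005],[0,0,-0.0005],[0,0,-0.0005],[0,0,0],[0,0,0],[0,0,0],[0,0,0],[0,0,0],[0,0,0],[0,0,0]],"twist":[0,0,0,0,0,0,0,0,0,0]}'; python3 -c "
from plant import manip;s=manip.read_state();print(s['torque'],s['contact_force'])"
```

```text
t: 23.15
eef_pos: [0.572, 0.0862, 0.2752]
ee_rot: [[0.945, 0.327, 0.001], [0.327, -0.945, -0.0], [0.001, 0.0, -1.0]]
contact_force: [-2.4, -0.4, 7.7]
opening: 0.0118
finger_force: 40.0
[-0.06215255  0.7573195   0.00646785] [-2.37553463 -0.39994221  7.72666684]
```

It has seated: the height holds at 0.2752 while the force rises to 8 N. I'll relax the press, open partly and check before lifting.

```bash
python3 -m creep '{"translation":[[0,0,0.0005],[0,0,0.0005],[0,0,0.0005],[0,0,0],[0,0,0],[0,0,0],[0,0,0],[0,0,0],[0,0,0],[0,0,0]],"twist":[0,0,0,0,0,0,0,0,0,0]}'; python3 -m creep '{"translation":[[0,0,0],[0,0,0],[0,0,0],[0,0,0],[0,0,0],[0,0,0],[0,0,0],[0,0,0],[0,0,0],[0,0,0]],"twist":[0,0,0,0,0,0,0,0,0,0]}' 170
```

```text
t: 24.4
eef_pos: [0.5719, 0.0863, 0.2753]
ee_rot: [[0.945, 0.327, 0.0], [0.327, -0.945, 0.0], [0.0, -0.0, -1.0]]
contact_force: [0.9, 1.1, 2.2]
opening: 0.0119
finger_force: 40.0
t: 25.65
eef_pos: [0.5719, 0.0862, 0.2753]
ee_rot: [[0.945, 0.327, -0.0], [0.327, -0.945, -0.0], [-0.0, 0.0, -1.0]]
contact_force: [-0.0, -0.2, -0.2]
opening: 0.0289
finger_force: 0.0
```

Released cleanly. Next I'll lift straight up, then back off sideways to clear the views.

```bash
python3 -m creep '{"translation":[[0,0,0.005],[0,0,0.01],[0,0,0.02],[0,0,0.03],[0,0,0.03],[0,0,0.03],[0,-0.05,0.005],[0,-0.06,0],[0,-0.06,0],[0,-0.03,0]],"twist":[0,0,0,0,0,0,0,0,0,0]}'; python3 -m creep '{"translation":[[-0.02,-0.05,0],[-0.02,-0.05,0],[-0.02,-0.05,0],[0,-0.05,0],[0,-0.02,0],[0,0,0],[0,0,0],[0,0,0],[0,0,0],[0,0,0]],"twist":[0,0,0,0,0,0,0,0,0,0]}'
python3 - <<'E'
from h import *
t=viewer.camera("top");s=viewer.camera("side")
a=t["frame"][170:220,210:260];b=s["frame"][130:190,245:305]
cv2.imwrite("pics/fin.png",np.hstack([cv2.resize(a,(390,390),interpolation=2),cv2.resize(b,(390,390),interpolation=2)]))
A=np.array([.5728,.0865,.07]);d=np.array([.3256,-.9455,0]);n=np.array([.9455,.3256,0])
print(((pix(s,[A,A+[0,0,.054],A-n*.015+[0,0,-.013],A+n*.015+[0,0,.015]])-[245,130])*6.5).round())
print(((pix(t,[A,A+[0,0,.054]])-[210,170])*7.8).round())
E
```

```text
t: 26.9
eef_pos: [0.5713, -0.1164, 0.4063]
ee_rot: [[0.946, 0.325, 0.001], [0.325, -0.946, -0.0], [0.001, 0.001, -1.0]]
contact_force: [0.6, 1.2, 0.1]
opening: 0.029
finger_force: 0.0
t: 28.15
eef_pos: [0.512, -0.3333, 0.4054]
ee_rot: [[0.945, 0.327, 0.0], [0.327, -0.945, -0.0], [0.0, 0.0, -1.0]]
contact_force: [0.1, 0.8, 0.4]
opening: 0.0289
finger_force: 0.0
[[175. 234.]
 [160. 118.]
 [156. 287.]
 [193. 178.]]
[[259. 223.]
 [233. 214.]]
```

View pics/fin.png

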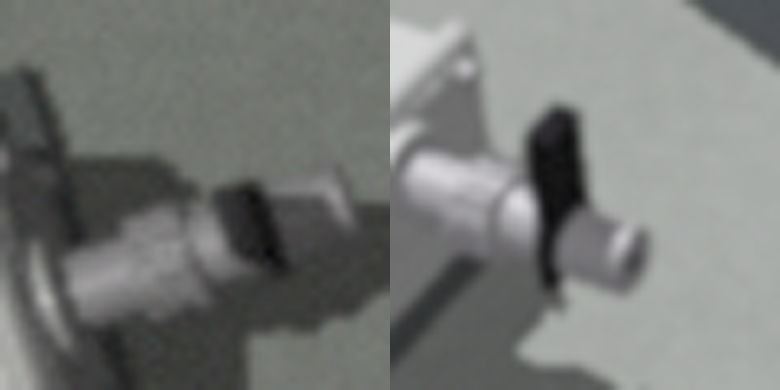

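The clip stands upright in the groove. In the side view its tab top is at (555,110) and its jaw tip at (550,290), against (550,118) and (546,287) predicted for fully home.

```bash
python3 -c "
from plant import manip;print(manip.hand_in())"
```

```text
the job is handed in; nothing more can be done
None
```

The smaller clip is snapped fully home in the shaft groove and standing upright. The gripper has let go and moved clear, the highest contact force I read was about 13 N, and the job was handed in at about 28 s.

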